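# Reset the tripped circuits on the bench supply panel

### The job

Two of the six levers on the sloping supply panel have tripped and stand half-way. Push both of them fully down to off, hard against the stop, and only when both are off push both fully up to on, again to the stop; then press the yellow button and after it the green one, one at a time, each fully in, and let them spring back. Leave the other four levers as they are (on or off), do not bump the clear hood over the levers, and do not disturb the things on the bench.

Things in the scene. Friction and masses are not known exactly. Their poses are not given: they have to be found in the camera images.
- panel: fixed white panel, 330 wide (y), 150 deep (x), 105 high. Origin: centre of underside; z up, x to its back, y to its left. Its face slopes up to the back at 22 deg: up-slope u = (0.927, 0, 0.375), outward normal n = (-0.375, 0, 0.927) in its frame; the face passes through (0, 0, 75 mm) and is 164 long. Six levers side by side on the left, 38 mm apart; two buttons on the right
- hood: fixed clear guard over the row, 244 mm wide: a 4 mm wall standing 80 out of the face, 72 up-slope of the lever axes; from its end a lip (76 to 80 out of the face) hangs over the row to 50 mm up-slope of the axes. It bars a gripper coming straight down; along the face's normal the row is open. Origin and axes as the panel. Not to be bumped (10 N at most)
- lever_a (a joint): lever a, starts half-way (tripped); rad. -0.5: down-slope, at the stop by the red mark (off); about 0: square to the face (tripped); +0.5: up-slope, at the stop by the green mark (on). Stiff: it takes 0.22 Nm to move and stays wherever it is left, so short of a stop it stays short; the stops are hard and can be felt
- axis_a (a point): fixed point in the middle of lever a's hinge, level with the face; hinge axis along the panel's y. The lever is a black paddle, orange band near its end, reaching 60 mm from here along n cos q + u sin q; 15 wide and 11 thick from 26 to 60 mm, 10 wide and 9 thick below. A white bezel (88 up-slope, 35 wide) stands 9 mm out of the face. Levers are shuffled in the row
- lever_b (a joint): lever b, starts half-way (tripped); rad. -0.5: down-slope, at the stop by the red mark (off); about 0: square to the face (tripped); +0.5: up-slope, at the stop by the green mark (on). Stiff: it takes 0.22 Nm to move and stays wherever it is left, so short of a stop it stays short; the stops are hard and can be felt
- axis_b (a point): fixed point in the middle of lever b's hinge, level with the face; hinge axis along the panel's y. The lever is a black paddle, orange band near its end, reaching 60 mm from here along n cos q + u sin q; 15 wide and 11 thick from 26 to 60 mm, 10 wide and 9 thick below. A white bezel (88 up-slope, 35 wide) stands 9 mm out of the face. Levers are shuffled in the row
- lever_c (a joint): lever c, starts on; rad. -0.5: down-slope, at the stop by the red mark (off); about 0: square to the face (tripped); +0.5: up-slope, at the stop by the green mark (on). Stiff: it takes 0.22 Nm to move and stays wherever it is left, so short of a stop it stays short; the stops are hard and can be felt
- axis_c (a point): fixed point in the middle of lever c's hinge, level with the face; hinge axis along the panel's y. The lever is a black paddle, orange band near its end, reaching 60 mm from here along n cos q + u sin q; 15 wide and 11 thick from 26 to 60 mm, 10 wide and 9 thick below. A white bezel (88 up-slope, 35 wide) stands 9 mm out of the face. Levers are shuffled in the row
- lever_d (a joint): lever d, starts on; rad. -0.5: down-slope, at the stop by the red mark (off); about 0: square to the face (tripped); +0.5: up-slope, at the stop by the green mark (on). Stiff: it takes 0.22 Nm to move and stays wherever it is left, so short of a stop it stays short; the stops are hard and can be felt
- axis_d (a point): fixed point in the middle of lever d's hinge, level with the face; hinge axis along the panel's y. The lever is a black paddle, orange band near its end, reaching 60 mm from here along n cos q + u sin q; 15 wide and 11 thick from 26 to 60 mm, 10 wide and 9 thick below. A white bezel (88 up-slope, 35 wide) stands 9 mm out of the face. Levers are shuffled in the row
- lever_e (a joint): lever e, starts off; rad. -0.5: down-slope, at the stop by the red mark (off); about 0: square to the face (tripped); +0.5: up-slope, at the stop by the green mark (on). Stiff: it takes 0.22 Nm to move and stays wherever it is left, so short of a stop it stays short; the stops are hard and can be felt
- axis_e (a point): fixed point in the middle of lever e's hinge, level with the face; hinge axis along the panel's y. The lever is a black paddle, orange band near its end, reaching 60 mm from here along n cos q + u sin q; 15 wide and 11 thick from 26 to 60 mm, 10 wide and 9 thick below. A white bezel (88 up-slope, 35 wide) stands 9 mm out of the face. Levers are shuffled in the row
- lever_f (a joint): lever f, starts on; rad. -0.5: down-slope, at the stop by the red mark (off); about 0: square to the face (tripped); +0.5: up-slope, at the stop by the green mark (on). Stiff: it takes 0.22 Nm to move and stays wherever it is left, so short of a stop it stays short; the stops are hard and can be felt
- axis_f (a point): fixed point in the middle of lever f's hinge, level with the face; hinge axis along the panel's y. The lever is a black paddle, orange band near its end, reaching 60 mm from here along n cos q + u sin q; 15 wide and 11 thick from 26 to 60 mm, 10 wide and 9 thick below. A white bezel (88 up-slope, 35 wide) stands 9 mm out of the face. Levers are shuffled in the row
- yellow (a joint): travel in m of the yellow spring button: 0 = out, 0.006 = fully pressed; fully in takes 5 N, springs back
- yellow_top (a point): centre of the top of the yellow round button (30 across; the lower of the two, which are 56 apart up the slope on the panel's right); moves with it; it is pressed along -n, square to the sloping face
- green (a joint): travel in m of the green spring button: 0 = out, 0.006 = fully pressed; fully in takes 5 N, springs back
- green_top (a point): centre of the top of the green round button (30 across; the upper of the two, which are 56 apart up the slope on the panel's right); moves with it; it is pressed along -n, square to the sloping face
- tip_box: grey and clear pipette-tip box, 74x120x75 mm; a bystander, to be left where it is. Origin: centre of its underside
- ethanol: white bottle with red cap, 67 across, 184 high mm; a bystander, to be left where it is. Origin: centre of its underside
- dish: round covered dish, 57 across, 15 high mm; a bystander, to be left where it is. Origin: centre of its underside
- tape: roll of tan tape lying flat, 66 across, 18 high mm; a bystander, to be left where it is. Origin: centre of its underside
- pipette: grey hand pipette with blue end lying along the bench, 253 long, 29 high mm; a bystander, to be left where it is. Origin: centre of its underside

How it is judged:
By the outcome, as a careful person would: the job done as asked, in the order asked, and still so for the second after the job is handed in, with the robot touching nothing.
It also fails if it takes over 48 s, if anything falls off the work surface, if the arm or the gripper's body presses on something with over 40 N, if the wrist force passes 120 N, or if a joint passes its speed limit or range.

### The arm

A 6-joint arm with a two-finger parallel gripper is mounted at the origin on a cart in front of the work surface, level with it; the furniture and walls round the work are solid. World frame = base frame: x ahead of the robot, y to its left, z up, the work surface at z = 0. Lengths are in m, angles in rad, forces in N, time in s.
With the tool pointing down it reaches from about 0.35 to 0.875 m from the base axis. Payload 15.5 kg.
Tool frame: the origin (TCP) lies on the centre line of the jaws, within the pads' length; the fingertips stand 11 mm ahead of it and the grasp point (between the pads) lies 8 mm behind it; z points along the fingers, y is the line along which they close (so a half turn about z gives the same grasp; the last joint's range is limited). The gripper opens to 85 mm and grips with 20 to 120 N. Pads are 22 mm wide; open, the fingers measure 114 mm over their backs; the gripper's body (76 mm by 85 mm) begins 54 mm behind the grasp point. The pads swing forward as they close: fully open they stand 13 mm farther back than shut.
Start: joints at [-1.437, 0.494, 1.345, -0, 1.302, -0.096], TCP at [0.142, -0.609, 0.242] pointing down, gripper open.
Joint ranges: [-2.91, 2.91], [-0.82, 2.16], [0.22, 2.67], [-1.22, 4.37], [0.12, 2.79], [-3.08, 3.08]. Speed limits (rad/s): [1.89, 1.89, 2.57, 3.01, 3.01, 3.01].

### API

Orientations are given as [roll, pitch, yaw] about the fixed x, y, z axes, in that order (R = Rz(yaw) Ry(pitch) Rx(roll)).
In Python, from workcell import arm gives the robot as it stands.
- The arm moves only by the tool drive_tool, never from a script. Its argument "rows" is a list of rows, each an object with "dp": the shift along the tool's x, y, z in cm, a list of three; "turn": the turn, a rotation vector about the tool's x, y, z in rad, a list of three; "gripper": the finger opening in cm, from 0 to 8.54. A call has 1 to 20 rows; each row is the pose to reach, as a shift and turn from the pose commanded when the call began, along the tool's axes at that moment; what a row does not reach only later rows make up. A row lasts 1/10 s, in which the tool goes at most 50 mm and 8.59 degrees, less where a joint would pass 70% of its speed; a pose out of reach is approached as far as the arm can. A call with a gripper value outside its range is refused whole. The fingers move at their own pace and stop on an object; the grip force is fixed at half the most. Time passes only in rows, so rows that repeat a pose let the fingers close. It gives the time, the measured TCP pose, the force, the opening and the grip force at its end, in the units of the state.
- arm.get_obs(): the state, without advancing time (a new reading comes with each control period).
- arm.camera(name): name is "scene" or "top" or "wrist"; returns a dict with "img" (420x560x3 uint8, red, green, blue), "intrinsics" (3x3 intrinsics, pixels), "distortion" ([k1, k2, p1, p2, k3] as OpenCV has them; the pictures are not rectified), "world_from_camera" (4x4, takes a point from camera to world coordinates); the wrist camera has in their place "mount" (4x4, takes a point from camera to tool coordinates, whose origin is the TCP and whose axes are the flange's). Camera axes: x right, y up, looking along -z (the intrinsics and any distortion apply to the point x, -y, -z); pixel columns grow to the right and rows downward; lengths in m; the calibration is good to about 2 mm. A picture is of the moment at which its call begins: read the wrist's pose just before it. There is no depth.
- arm.close_job(): hands the job in; it is judged then, once.
The state is a dict: "time": time; "qpos": joint angles; "qd": joint speeds; "tau": joint torques, N m; "tcp_pos": TCP position; "ee_rot": TCP orientation; "force": force on the tool from outside, world axes, zero at the start; "moment": the same for the moment, N m; "grip_width": finger opening in m; "grip_force": force on a finger pad.
Only numpy, scipy, OpenCV 4.12 (cv2) and the standard library are available. Lean on these libraries where they do the work, as an engineer would, in place of code of your own. Each camera call takes 0.05 s, during which the arm holds its last target. There are 200 camera calls.

## Working session

There is one attempt and no reset: what is moved stays moved. The work goes in short steps, Python scripts to look and compute and a tool call to move; the robot and the scene stay as the last step left them, time stands still between calls to the robot, and variables do not carry over. Pictures are saved under pics/ and viewed, at most 10 in all, crops included, and the job is handed in when it is done.

Besides the shell and the picture viewer there is one more tool, called after "Request:" as name([rows], argument=value, ...), one row to a line, values as JSON. drive_tool: Moves the arm, as the interface text tells. Its arguments: {"type":"object","properties":{"rows":{"type":"array","items":{"type":"object","properties":{"dp":{"type":"array","items":{"type":"number"}},"turn":{"type":"array","items":{"type":"number"}},"gripper":{"type":"number"}}}}},"required":["rows"]}

```bash
mkdir -p pics
cat > h.py <<'E'
import numpy as np, cv2
from workcell import arm
def ray(c,uv):
    K=np.array(c["intrinsics"]);D=np.array(c["distortion"]);T=np.array(c["world_from_camera"])
    p=cv2.undistortPoints(np.array([[uv]],float),K,D)[0,0]
    d=T[:3,:3]@np.array([p[0],-p[1],-1]); return T[:3,3],d/np.linalg.norm(d)
def plane(c,uv,n,p0):
    o,d=ray(c,uv);n=np.array(n);return o+d*(n@(np.array(p0)-o))/(n@d)
def tri(rs):
    A=sum(np.eye(3)-np.outer(d,d) for o,d in rs);b=sum((np.eye(3)-np.outer(d,d))@o for o,d in rs)
    return np.linalg.solve(A,b)
def proj(c,P):
    T=np.linalg.inv(np.array(c["world_from_camera"]));q=T[:3,:3]@np.array(P)+T[:3,3]
    q=np.array([q[0],-q[1],-q[2]]);return cv2.projectPoints(q[None],np.zeros(3),np.zeros(3),np.array(c["intrinsics"]),np.array(c["distortion"]))[0][0,0]
E
python3 - <<'E'
from h import *
import pickle
cs={n:arm.camera(n) for n in("scene","top")}
pickle.dump(cs,open("c.pkl","wb"))
for n,c in cs.items():
    cv2.imwrite(f"pics/{n}0.png",cv2.resize(c["img"][:,:,::-1],(800,600),interpolation=cv2.INTER_CUBIC))
    print(n,np.round(c["world_from_camera"],3).tolist(),np.round(c["intrinsics"],1).tolist())
o=arm.get_obs();print(o["time"],o["tcp_pos"],o["ee_rot"],o["force"])
E
```

```text
scene [[0.991, -0.116, 0.074, 0.575], [0.136, 0.756, -0.641, -0.616], [0.019, 0.645, 0.764, 0.817], [0.0, 0.0, 0.0, 1.0]] [[382.0, 0.0, 278.0], [0.0, 382.0, 209.4], [0.0, 0.0, 1.0]]
top [[0.025, 0.989, -0.147, 0.365], [-1.0, 0.027, 0.014, 0.035], [0.017, 0.147, 0.989, 1.191], [0.0, 0.0, 0.0, 1.0]] [[388.8, 0.0, 280.8], [0.0, 388.8, 217.0], [0.0, 0.0, 1.0]]
0.1 [ 0.14234757 -0.60827312  0.24174499] [-3.14048684e+00 -1.24423983e-04  2.29821195e-01] [-0.39859375 -0.66501786  0.70026145]
```

View pics/scene0.png

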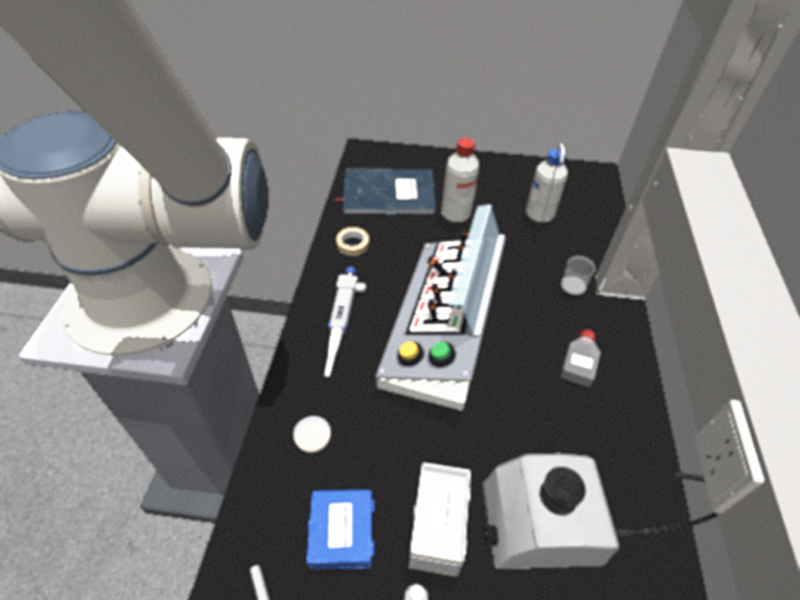

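View pics/top0.png

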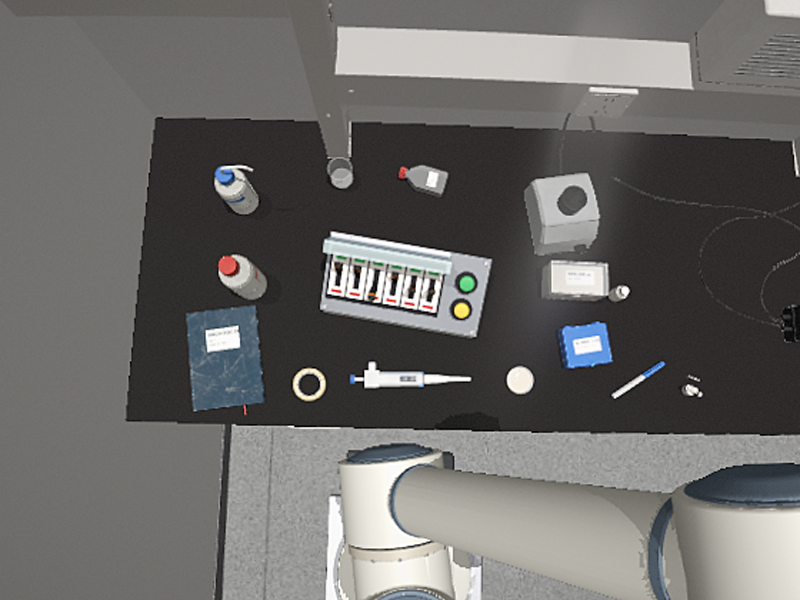

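The scene view shows the panel with the yellow button at about (409,351) and the green at (441,352). In the top view they are at (461,310) and (466,283), and the levers run from x=337 to 430. Next I triangulate the buttons and the marks.

Run:
```python
from h import *
import pickle
cs=pickle.load(open("c.pkl","rb"))
def blobs(c,lo,hi,roi,amin=3):
    h=cv2.cvtColor(c["img"],cv2.COLOR_RGB2HSV);m=cv2.inRange(h,lo,hi);k=np.zeros_like(m);x0,y0,x1,y1=roi;k[y0:y1,x0:x1]=m[y0:y1,x0:x1]
    n,_,st,ce=cv2.connectedComponentsWithStats(k);return [(int(st[i,4]),ce[i].round(2).tolist()) for i in range(1,n) if st[i,4]>=amin]
roi={"scene":(260,130,360,270),"top":(215,150,350,245)}
R={"yellow":((20,120,90),(34,255,255)),"green":((45,110,50),(85,255,255)),"red":((0,120,100),(6,255,255)),"orange":((7,120,90),(18,255,255))}
for n in cs:
    for k,(a,b) in R.items(): print(n,k,blobs(cs[n],a,b,roi[n]))
def big(n,k): return max(blobs(cs[n],*R[k],roi[n]))[1]
B={k:tri([ray(cs[n],big(n,k)) for n in cs]) for k in("yellow","green")}
print(B); d=B["green"]-B["yellow"];print(np.linalg.norm(d),np.degrees(np.arctan2(d[1],d[0])),np.degrees(np.arcsin(d[2]/np.linalg.norm(d))))
im=cs["top"]["img"][155:245,215:350,::-1];a=cv2.resize(im,(800,533),interpolation=cv2.INTER_CUBIC);cv2.imwrite("pics/t1.png",a)
```

```text
scene yellow [(125, [286.09, 245.35])]
scene green [(130, [308.13, 245.55])]
scene red [(6, [323.5, 130.0])]
scene orange [(3, [325.67, 163.33]), (5, [322.2, 172.6]), (18, [302.39, 182.94]), (6, [315.17, 193.0]), (8, [305.0, 202.75]), (9, [302.33, 214.44])]
top yellow [(100, [322.72, 216.92])]
top green [(9, [238.0, 179.67]), (9, [251.67, 182.11]), (8, [264.75, 184.38]), (9, [277.33, 186.56]), (9, [290.33, 188.89]), (8, [304.0, 191.25]), (97, [326.34, 198.12])]
top red [(9, [235.33, 203.33]), (10, [248.0, 205.5]), (8, [273.5, 210.0]), (9, [286.33, 212.33]), (9, [299.11, 214.44])]
top orange [(4, [274.5, 193.5]), (11, [260.18, 205.64])]
{'yellow': array([ 0.53623836, -0.10160673,  0.07622129]), 'green': array([ 0.58759459, -0.10910022,  0.09723705])}
0.055993547147563265 -8.301564322110934 22.04438602439201
```

View pics/t1.png

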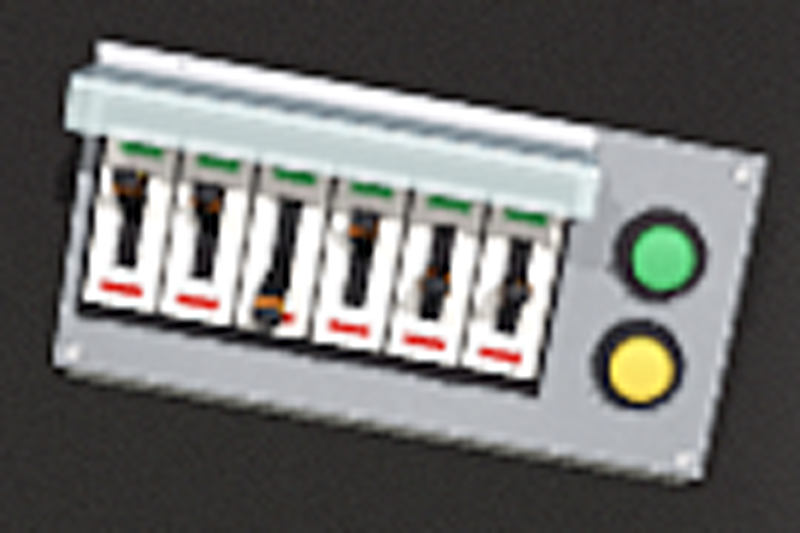

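The crop shows, from the left: on, on, off (third), on, tripped (fifth, 435,285), tripped (sixth, 515,290). The tripped pair are the two next to the buttons, so two spaced fingers can push both together. Next I work out the panel frame.

Run:
```python
from h import *
import pickle
cs=pickle.load(open("c.pkl","rb"));t=cs["top"]
yw=np.radians(-8.3);Rz=np.array([[np.cos(yw),-np.sin(yw),0],[np.sin(yw),np.cos(yw),0],[0,0,1]])
Y=np.array([.53624,-.10161,.07622]);G=np.array([.58759,-.10910,.09724])
u=Rz@[.9272,0,.3746];n=Rz@[-.3746,0,.9272];l=Rz@[0,1,0]
q=lambda x,y:(215+x/5.926-.5+.08,155+y/5.926-.5+.08)
for nm,p,z in(("FR",q(703,482),.0443),("BR",q(768,153),.1057),("FL",q(55,368),.0443)):
    P=plane(t,p,[0,0,1],[0,0,z]);print(nm,P,(P-Y)@u*1e3,(P-Y)@l*1e3,(P-Y)@n*1e3)
red=[[235.33,203.33],[248,205.5],[273.5,210],[286.33,212.33],[299.11,214.44]]
gr=[[238,179.67],[251.67,182.11],[264.75,184.38],[277.33,186.56],[290.33,188.89],[304,191.25]]
for off in(0,-10):
  for p in red+gr:
    P=plane(t,p,n,Y+off*.001*n);print(off,np.round([(P-Y)@u*1e3,(P-Y)@l*1e3],1))
c=arm.camera("wrist");print(np.round(c["mount"],3))
# orange tips tri: lever5 (px from crop 435,285), lever6
```

```text
FR [ 0.48353184 -0.13762467  0.0443    ] -55.49589530753398 -43.246190124097915 -12.006078103750825
BR [ 0.63829558 -0.15931207  0.1057    ] 112.40126262858885 -42.365328945776064 -13.616022412283723
FL [0.53236749 0.18898089 0.0443    ] -54.40495466682405 286.98815957535936 -12.446831300482854
0 [ -5.5 257. ]
0 [ -5.5 219.4]
0 [ -5.9 143.9]
0 [ -6.2 106. ]
0 [-6.  68.3]
0 [ 64.5 258.9]
0 [ 64.2 218.9]
0 [ 64.1 180.7]
0 [ 64. 144.]
0 [ 63.7 106.1]
0 [63.7 66.3]
-10 [ -7.8 258.3]
-10 [ -7.8 220.4]
-10 [ -8.1 144.2]
-10 [ -8.5 105.9]
-10 [-8.2 67.9]
-10 [ 62.9 260.2]
-10 [ 62.6 219.9]
-10 [ 62.5 181.3]
-10 [ 62.4 144.3]
-10 [ 62.1 106.1]
-10 [62.1 65.9]
[[ 0.001  0.95   0.313  0.079]
 [ 1.    -0.001 -0.001  0.001]
 [-0.001  0.313 -0.95  -0.132]
 [ 0.     0.     0.     1.   ]]
```

```bash
cat >> h.py <<'E'
from scipy.spatial.transform import Rotation as Ro
yw=np.radians(-8.3);Rz=Ro.from_euler("z",yw).as_matrix()
u=Rz@[.9272,0,.3746];n=Rz@[-.3746,0,.9272];l=Rz@[0,1,0]
Y=np.array([.53624,-.10161,.07622])
M=Y+.028*u+.086*l-.0128*n     # mid of axes 5,6, on the face
RT=np.column_stack([u,-l,-n])
def rel(P):
    o=arm.get_obs();R=Ro.from_euler("xyz",o["ee_rot"]).as_matrix()
    return np.round(R.T@(P-o["tcp_pos"])*100,2),np.round(Ro.from_matrix(R.T@RT).as_rotvec(),4)
def pose():
    o=arm.get_obs();d=(np.array(o["tcp_pos"])-M)*1e3;F=np.array(o["force"])
    R=Ro.from_euler("xyz",o["ee_rot"]).as_matrix()
    print("t",o["time"],"ulh",np.round([d@u,d@l,d@n],1),"F ulh",np.round([F@u,F@l,F@n],1),"w",o["grip_width"],"rot err",Ro.from_matrix(R.T@RT).as_rotvec().round(4))
E
python3 - <<'E'
from h import *
pose();print(M)
print(rel(M+.019*u+.14*n),M+.019*u+.14*n)
E
```

```text
t 0.15 ulh [-259.5 -644.3  285. ] F ulh [ 0.5  0.5 -0.1] w 0.08541657245554593 rot err [-0.0728  0.3795  0.3698]
[ 0.57908896 -0.02095067  0.07484064]
(array([ 52.66, -48.52,   3.06]), array([-0.0728,  0.3795,  0.3698])) [ 0.54462655 -0.01592315  0.21176604]
```

Request:
drive_tool([
  {"dp": [3,-3,-4],"turn": [0,0.05,0.05],"gripper": 2.4},
  {"dp": [6,-6,-6],"turn": [0,0.1,0.1],"gripper": 2.4},
  {"dp": [9.5,-9.5,-6],"turn": [-0.02,0.16,0.16],"gripper": 2.4},
  {"dp": [13,-13,-6],"turn": [-0.04,0.23,0.22],"gripper": 2.4},
  {"dp": [16.5,-16.5,-6],"turn": [-0.06,0.3,0.3],"gripper": 2.4},
  {"dp": [20,-20,-6],"turn": [-0.07,0.37,0.36],"gripper": 2.4},
  {"dp": [23.5,-23.5,-6],"turn": [-0.073,0.38,0.37],"gripper": 2.4},
  {"dp": [27,-27,-6],"turn": [-0.073,0.38,0.37],"gripper": 2.4},
  {"dp": [30.5,-30.5,-6],"turn": [-0.073,0.38,0.37],"gripper": 2.4},
  {"dp": [34,-34,-6],"turn": [-0.073,0.38,0.37],"gripper": 2.4},
  {"dp": [37.5,-37.5,-6],"turn": [-0.073,0.38,0.37],"gripper": 2.4},
  {"dp": [41,-41,-6],"turn": [-0.073,0.38,0.37],"gripper": 2.4},
  {"dp": [45,-44.5,-5],"turn": [-0.073,0.38,0.37],"gripper": 2.4},
  {"dp": [48.5,-47,-2],"turn": [-0.073,0.38,0.37],"gripper": 2.4},
  {"dp": [50.5,-48.5,0],"turn": [-0.073,0.38,0.37],"gripper": 2.4},
  {"dp": [50.5,-48.5,0],"turn": [-0.073,0.38,0.37],"gripper": 2.4},
  {"dp": [50.5,-48.5,0],"turn": [-0.073,0.38,0.37],"gripper": 2.4},
  {"dp": [50.5,-48.5,0],"turn": [-0.073,0.38,0.37],"gripper": 2.4},
  {"dp": [50.5,-48.5,0],"turn": [-0.073,0.38,0.37],"gripper": 2.4},
  {"dp": [50.5,-48.5,0],"turn": [-0.073,0.38,0.37],"gripper": 2.4},
])

```text
time: 2.15
tcp_pos: [0.5234, -0.0224, 0.2431]
ee_rot: [3.141, -0.386, -0.146]
force: [0.2, 0.3, 0.5]
grip_width: 0.0241
grip_force: 0.0
```

Run:
```python
from h import *
pose();c=arm.camera("wrist");cv2.imwrite("pics/w1.png",c["img"][:,:,::-1]);print(rel(M+.019*u+.14*n))
```

```text
t 2.15 ulh [ 12.2  -9.5 176.6] F ulh [0.4 0.4 0.4] w 0.02405980256938646 rot err [ 0.0016 -0.0021 -0.0014]
(array([ 0.68, -0.94,  3.65]), array([ 0.0016, -0.002 , -0.0013]))
```

View pics/w1.png

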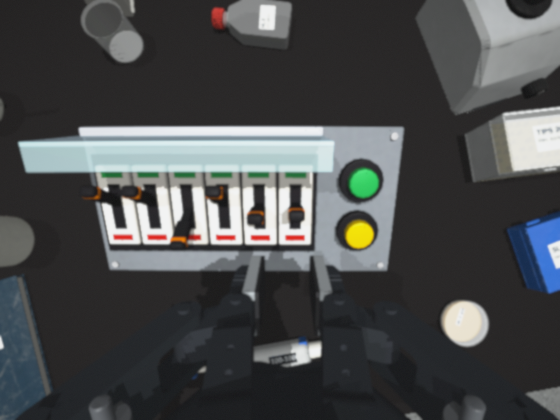

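The wrist view shows the tripped levers' orange bands at about (257,215) and (296,213), the fingers centred below them, and the hood lip well up-slope. I check the lever angles and the lateral position from this image.

Run:
```python
from h import *
o=arm.get_obs();c=arm.camera("wrist");T=np.eye(4);T[:3,:3]=Ro.from_euler("xyz",o["ee_rot"]).as_matrix();T[:3,3]=o["tcp_pos"]
c["world_from_camera"]=T@np.array(c["mount"])
hs=cv2.cvtColor(c["img"],cv2.COLOR_RGB2HSV)
def bl(lo,hi,h,nm,roi=(80,120,400,280),am=15):
    m=cv2.inRange(hs,lo,hi);k=np.zeros_like(m);x0,y0,x1,y1=roi;k[y0:y1,x0:x1]=m[y0:y1,x0:x1]
    N,_,st,ce=cv2.connectedComponentsWithStats(k)
    for i in range(1,N):
        if st[i,4]>=am:
            P=plane(c,ce[i],n,M+h*n)-M;print(nm,st[i,4],ce[i].round(1),"ul",np.round([P@u*1e3,P@l*1e3],1))
bl((0,150,100),(4,255,255),.009,"red");bl((5,150,90),(18,255,255),.052,"orange");bl((45,110,50),(85,255,255),.009,"green");bl((20,150,90),(34,255,255),.0128,"yellow")
```

```text
red 35 [193.9 236.9] ul [-34.8  91.2]
red 52 [122.8 237. ] ul [-35.  170.3]
red 53 [156.7 237. ] ul [-34.9 132.5]
red 53 [225.3 237. ] ul [-35.   56.5]
red 52 [260.1 237. ] ul [-35.   18.2]
red 59 [294.4 237.2] ul [-35.3 -19.4]
orange 42 [ 97.2 194.3] ul [ 25.  160.6]
orange 38 [137.8 194.7] ul [ 24.5 123.5]
orange 16 [220.2 196.6] ul [22.6 48.9]
orange 39 [295.7 209.1] ul [ 10.8 -19.1]
orange 47 [257.  212.4] ul [ 7.7 16.2]
orange 91 [178.9 238.8] ul [-18.6  91. ]
green 798 [363.2 182.6] ul [ 26.  -90.4]
green 75 [111.1 174.5] ul [ 34.9 170.5]
green 74 [148.  174.5] ul [ 34.8 131.9]
green 73 [183.9 174.4] ul [34.7 94.7]
green 75 [221.1 174.5] ul [34.5 56.3]
green 75 [258.1 174.5] ul [34.5 18.3]
green 74 [295.2 174.5] ul [ 34.4 -19.8]
yellow 699 [358.9 233.9] ul [-29.9 -89.2]
```

Request:
drive_tool([
  {"dp": [1.7,-0.95,3],"turn": [0,-0.002,0],"gripper": 2.4},
  {"dp": [1.7,-0.95,6],"turn": [0,-0.002,0],"gripper": 2.4},
  {"dp": [1.7,-0.95,8],"turn": [0,-0.002,0],"gripper": 2.4},
  {"dp": [1.7,-0.95,8],"turn": [0,-0.002,0],"gripper": 2.4},
  {"dp": [1.7,-0.95,8],"turn": [0,-0.002,0],"gripper": 2.4},
])

```text
time: 2.75
tcp_pos: [0.57, -0.0188, 0.1748]
ee_rot: [3.141, -0.382, -0.145]
force: [0.3, -0.1, 0.4]
grip_width: 0.024
grip_force: 0.0
```

Run:
```python
from h import *
pose();c=arm.camera("wrist");cv2.imwrite("pics/w2.png",c["img"][:,:,::-1])
```

```text
t 2.75 ulh [28.8  0.8 96.2] F ulh [ 0.5 -0.1  0.3] w 0.023984989027215832 rot err [ 0.0011  0.0018 -0.0002]
```

View pics/w2.png

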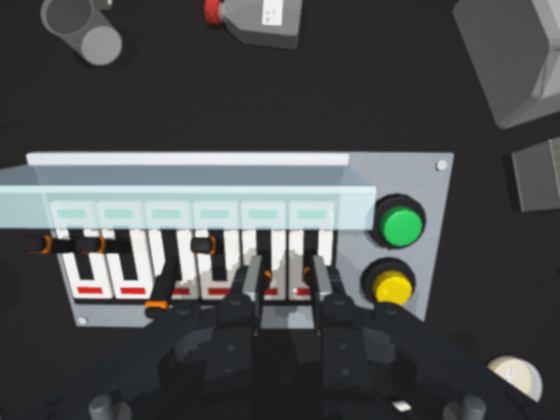

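The fingers, at (255,270) and (320,270), stand up-slope of the two tripped levers and clear of the lip. I descend along the normal.

Request:
drive_tool([
  {"dp": [0,0,1.5],"turn": [0,0,0],"gripper": 2.4},
  {"dp": [0,0,3],"turn": [0,0,0],"gripper": 2.4},
  {"dp": [0,0,4.5],"turn": [0,0,0],"gripper": 2.4},
  {"dp": [0,0,5],"turn": [0,0,0],"gripper": 2.4},
  {"dp": [0,0,5],"turn": [0,0,0],"gripper": 2.4},
])

```text
time: 3.3
tcp_pos: [0.5887, -0.0214, 0.1286]
ee_rot: [3.141, -0.383, -0.145]
force: [-0.4, 0.4, -0.8]
grip_width: 0.024
grip_force: 0.0
```

```bash
python3 -c "
from h import *
pose()"
```

```text
t 3.3 ulh [29.1  0.9 46.3] F ulh [-0.7  0.4 -0.5] w 0.023962861706356725 rot err [0.001 0.001 0.   ]
```

Request:
drive_tool([
  {"dp": [-0.6,0,0],"turn": [0,0,0],"gripper": 2.4},
  {"dp": [-1.1,0,0],"turn": [0,0,0],"gripper": 2.4},
  {"dp": [-1.6,0,0],"turn": [0,0,0],"gripper": 2.4},
  {"dp": [-2.0,0,0],"turn": [0,0,0],"gripper": 2.4},
  {"dp": [-2.4,0,0],"turn": [0,0,0],"gripper": 2.4},
  {"dp": [-2.4,0,0],"turn": [0,0,0],"gripper": 2.4},
])

```text
time: 3.9
tcp_pos: [0.5684, -0.0183, 0.1211]
ee_rot: [3.141, -0.388, -0.145]
force: [4.9, -1.4, 9.2]
grip_width: 0.0235
grip_force: 4.9
```

```bash
python3 -c "
from h import *
pose()"
```

```text
t 3.9 ulh [ 7.2  1.1 47. ] F ulh [ 8.1 -0.7  6.6] w 0.023509149332565538 rot err [ 0.0008 -0.0045  0.0002]
```

Request:
drive_tool([
  {"dp": [-0.4,0,0],"turn": [0,0,0],"gripper": 2.4},
  {"dp": [-0.7,0,0],"turn": [0,0,0],"gripper": 2.4},
  {"dp": [-0.9,0,0],"turn": [0,0,0],"gripper": 2.4},
  {"dp": [-0.9,0,0],"turn": [0,0,0],"gripper": 2.4},
])

```text
time: 4.3
tcp_pos: [0.5606, -0.0172, 0.1176]
ee_rot: [3.141, -0.389, -0.145]
force: [10.6, -0.5, 1.3]
grip_width: 0.0242
grip_force: 4.2
```

```bash
python3 -c "
from h import *
pose()"
```

```text
t 4.3 ulh [-1.5  1.1 46.7] F ulh [10.3  1.1 -2.7] w 0.024231394557709087 rot err [ 0.0008 -0.0048  0.0002]
```

Request:
drive_tool([
  {"dp": [-0.3,0,0],"turn": [0,0,0],"gripper": 2.4},
  {"dp": [-0.5,0,0],"turn": [0,0,0],"gripper": 2.4},
  {"dp": [-0.5,0,0],"turn": [0,0,0],"gripper": 2.4},
])

```text
time: 4.6
tcp_pos: [0.558, -0.0168, 0.1167]
ee_rot: [3.141, -0.393, -0.145]
force: [17.4, -2.5, 4.8]
grip_width: 0.0238
grip_force: 7.3
```

```bash
python3 -c "
from h import *
pose()"
```

```text
t 4.6 ulh [-4.2  1.  46.9] F ulh [18.1  0.  -2.1] w 0.02384177190902205 rot err [ 0.0008 -0.009   0.0001]
```

Request:
drive_tool([
  {"dp": [-0.3,0,0],"turn": [0,0,0],"gripper": 2.4},
  {"dp": [-0.6,0,0],"turn": [0,0,0],"gripper": 2.4},
  {"dp": [-0.6,0,0],"turn": [0,0,0],"gripper": 2.4},
])

```text
time: 4.9
tcp_pos: [0.5571, -0.0167, 0.1169]
ee_rot: [3.141, -0.403, -0.145]
force: [32.6, -4.7, 13.2]
grip_width: 0.0239
grip_force: 15.0
```

```bash
python3 -c "
from h import *
pose();print(arm.get_obs()['moment'])"
```

```text
t 4.9 ulh [-5.   1.  47.4] F ulh [35.4  0.1 -0.1] w 0.023946889626891243 rot err [ 0.0007 -0.0188 -0.0001]
[-0.77251151 -5.65530942  0.01710397]
```

Request:
drive_tool([
  {"dp": [1,0,0],"turn": [0,0,0],"gripper": 2.4},
  {"dp": [1.9,0,0],"turn": [0,0,0],"gripper": 2.4},
  {"dp": [1.9,0,-1.5],"turn": [0,0,0],"gripper": 2.4},
  {"dp": [1.9,0,-3],"turn": [0,0,0],"gripper": 2.4},
  {"dp": [1.5,0,-4],"turn": [0,0,0],"gripper": 2.4},
  {"dp": [0,0,-4],"turn": [0,0,0],"gripper": 2.4},
  {"dp": [-2,0,-4],"turn": [0,0,0],"gripper": 2.4},
  {"dp": [-4,0,-4],"turn": [0,0,0],"gripper": 2.4},
  {"dp": [-4,0,-4],"turn": [0,0,0],"gripper": 2.4},
])

```text
time: 5.8
tcp_pos: [0.4931, -0.0073, 0.1326]
ee_rot: [3.141, -0.378, -0.144]
force: [-0.3, -0.5, 0.7]
grip_width: 0.0241
grip_force: 0.0
```

```bash
python3 -c "
from h import *
pose();c=arm.camera('wrist');cv2.imwrite('pics/w3.png',c['img'][:,:,::-1])"
```

```text
t 5.8 ulh [-59.1   1.1  86.2] F ulh [ 0.1 -0.6  0.7] w 0.024080084852924767 rot err [0.0009 0.006  0.0004]
```

View pics/w3.png

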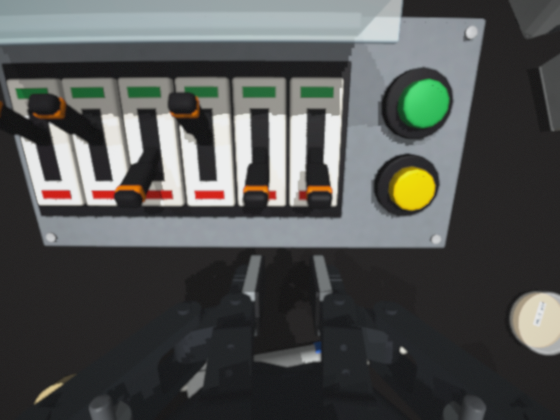

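Both levers are now down, level with the lever that was already off (bands at y≈190). I lower the fingers down-slope of them and push up.

Request:
drive_tool([
  {"dp": [0,0,1.5],"turn": [0,0,0],"gripper": 2.4},
  {"dp": [0,0,3],"turn": [0,0,0],"gripper": 2.4},
  {"dp": [0,0,4],"turn": [0,0,0],"gripper": 2.4},
  {"dp": [0,0,4],"turn": [0,0,0],"gripper": 2.4},
  {"dp": [0.8,0,4],"turn": [0,0,0],"gripper": 2.4},
  {"dp": [1.6,0,4],"turn": [0,0,0],"gripper": 2.4},
  {"dp": [2.3,0,4],"turn": [0,0,0],"gripper": 2.4},
  {"dp": [2.9,0,4],"turn": [0,0,0],"gripper": 2.4},
  {"dp": [3.5,0,4],"turn": [0,0,0],"gripper": 2.4},
  {"dp": [4,0,4],"turn": [0,0,0],"gripper": 2.4},
  {"dp": [4.5,0,4],"turn": [0,0,0],"gripper": 2.4},
  {"dp": [5,0,4],"turn": [0,0,0],"gripper": 2.4},
  {"dp": [5.5,0,4],"turn": [0,0,0],"gripper": 2.4},
  {"dp": [5.5,0,4],"turn": [0,0,0],"gripper": 2.4},
])

```text
time: 7.25
tcp_pos: [0.5606, -0.0172, 0.1172]
ee_rot: [3.141, -0.379, -0.145]
force: [-7.4, 1.5, -5.2]
grip_width: 0.0242
grip_force: 4.0
```

```bash
python3 -c "
from h import *
pose()"
```

```text
t 7.25 ulh [-1.7  1.1 46.3] F ulh [-8.9  0.4 -2. ] w 0.024220818641804157 rot err [0.0009 0.0054 0.0003]
```

Request:
drive_tool([
  {"dp": [0.3,0,0],"turn": [0,0,0],"gripper": 2.4},
  {"dp": [0.6,0,0],"turn": [0,0,0],"gripper": 2.4},
  {"dp": [0.9,0,0],"turn": [0,0,0],"gripper": 2.4},
  {"dp": [1.2,0,0],"turn": [0,0,0],"gripper": 2.4},
  {"dp": [1.2,0,0],"turn": [0,0,0],"gripper": 2.4},
])

```text
time: 7.75
tcp_pos: [0.567, -0.0181, 0.1194]
ee_rot: [3.14, -0.369, -0.144]
force: [-26.3, 2.5, -4.7]
grip_width: 0.0238
grip_force: 12.9
```

```bash
python3 -c "
from h import *
pose()"
```

```text
t 7.75 ulh [ 5.2  1.1 46. ] F ulh [-26.2  -1.3   5.5] w 0.023824039787836936 rot err [0.001  0.0146 0.0004]
```

Request:
drive_tool([
  {"dp": [0.2,0,0],"turn": [0,0,0],"gripper": 2.4},
  {"dp": [0.4,0,0],"turn": [0,0,0],"gripper": 2.4},
  {"dp": [0.4,0,0],"turn": [0,0,0],"gripper": 2.4},
])

```text
time: 8.05
tcp_pos: [0.5674, -0.0181, 0.1194]
ee_rot: [3.14, -0.363, -0.144]
force: [-42.4, 4.6, -1.9]
grip_width: 0.0241
grip_force: 20.3
```

```bash
python3 -c "
from h import *
pose();print(np.array(arm.get_obs()['moment'])@n)"
```

```text
t 8.05 ulh [ 5.6  1.1 45.8] F ulh [-40.2  -1.6  14.2] w 0.024093553122990715 rot err [0.001  0.0211 0.0005]
-0.0544301777201221
```

Request:
drive_tool([
  {"dp": [-1,0,0],"turn": [0,0,0],"gripper": 2.4},
  {"dp": [-2.5,0,0],"turn": [0,0,0],"gripper": 2.4},
  {"dp": [-4,0,-1.5],"turn": [0,0,0],"gripper": 2.4},
  {"dp": [-5,0,-3.5],"turn": [0,0,0],"gripper": 2.4},
  {"dp": [-5,0,-5],"turn": [0,0,0],"gripper": 2.4},
  {"dp": [-5,0,-5],"turn": [0,0,0],"gripper": 2.4},
  {"dp": [-5,0,-5],"turn": [0,0,0],"gripper": 2.4},
])

```text
time: 8.75
tcp_pos: [0.5134, -0.0103, 0.1519]
ee_rot: [3.141, -0.385, -0.145]
force: [-0.5, -0.0, -1.1]
grip_width: 0.0241
grip_force: 0.0
```

```bash
python3 -c "
from h import *
pose();c=arm.camera('wrist');cv2.imwrite('pics/w4.png',c['img'][:,:,::-1])
t=Y-.019*l;print(rel(t+.06*n),rel(t+.056*u+.06*n))"
```

```text
t 8.75 ulh [-32.8   1.1  96.4] F ulh [-0.8 -0.1 -0.9] w 0.024125931382106208 rot err [ 0.0009 -0.001   0.0002]
(array([ 0.52, 10.6 ,  2.32]), array([ 0.0009, -0.0001,  0.0001])) (array([ 6.12, 10.6 ,  2.32]), array([ 0.0009, -0.0001,  0.0001]))
```

View pics/w4.png

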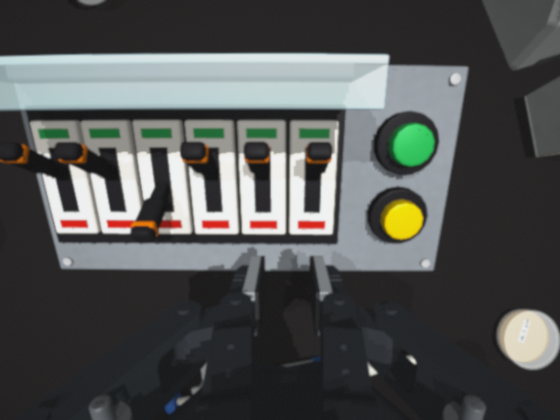

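Both levers are up, level with the neighbouring on lever (bands at y≈152). Now the yellow button at (402,219), using the left finger so that the body stays clear of the hood.

Request:
drive_tool([
  {"dp": [0.2,4,0],"turn": [0,0,0],"gripper": 2.4},
  {"dp": [0.5,8,0],"turn": [0,0,0],"gripper": 2.4},
  {"dp": [0.5,10.6,1],"turn": [0,0,0],"gripper": 2.4},
  {"dp": [0.5,10.6,3.5],"turn": [0,0,0],"gripper": 2.4},
  {"dp": [0.5,10.6,5.5],"turn": [0,0,0],"gripper": 2.4},
  {"dp": [0.5,10.6,6.3],"turn": [0,0,0],"gripper": 2.4},
  {"dp": [0.5,10.6,6.3],"turn": [0,0,0],"gripper": 2.4},
])

```text
time: 9.5
tcp_pos: [0.525, -0.1191, 0.0934]
ee_rot: [3.141, -0.381, -0.145]
force: [-0.9, -1.0, 1.9]
grip_width: 0.0242
grip_force: 1.0
```

```bash
python3 -c "
from h import *
pose();c=arm.camera('wrist');cv2.imwrite('pics/w5.png',c['img'][:,:,::-1])
t=Y-.019*l;print(rel(t))"
```

```text
t 9.5 ulh [ -29.6 -104.9   31.9] F ulh [ 0.  -1.1  2. ] w 0.02419717260793896 rot err [0.0005 0.003  0.0001]
(array([0.14, 0.02, 1.99]), array([0.0005, 0.0024, 0.0004]))
```

View pics/w5.png

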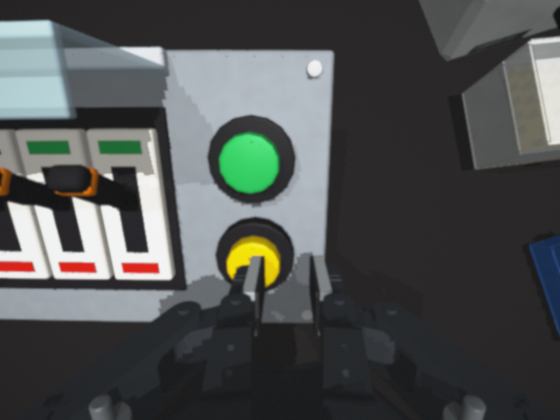

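The left finger is over the yellow button, at (255,262). I press gradually.

Request:
drive_tool([
  {"dp": [0,0,0.3],"turn": [0,0,0],"gripper": 2.4},
  {"dp": [0,0,0.5],"turn": [0,0,0],"gripper": 2.4},
  {"dp": [0,0,0.5],"turn": [0,0,0],"gripper": 2.4},
])

```text
time: 9.85
tcp_pos: [0.5268, -0.1192, 0.0901]
ee_rot: [3.141, -0.383, -0.144]
force: [-3.3, 1.6, 3.4]
grip_width: 0.0241
grip_force: 2.0
```

```bash
python3 -c "
from h import *
pose()"
```

```text
t 9.85 ulh [ -29.1 -104.8   28.2] F ulh [-2.   1.1  4.4] w 0.024072237021354588 rot err [0.0007 0.0011 0.0005]
```

Request:
drive_tool([
  {"dp": [0,0,0.2],"turn": [0,0,0],"gripper": 2.4},
  {"dp": [0,0,0.4],"turn": [0,0,0],"gripper": 2.4},
  {"dp": [0,0,0.4],"turn": [0,0,0],"gripper": 2.4},
])

```text
time: 10.15
tcp_pos: [0.5278, -0.1192, 0.0878]
ee_rot: [3.141, -0.384, -0.144]
force: [-27.4, 5.8, 56.3]
grip_width: 0.0243
grip_force: 31.4
```

```bash
python3 -c "
from h import *
pose()"
```

```text
t 10.15 ulh [ -29.1 -104.6   25.7] F ulh [-4.8  1.8 62.7] w 0.024271647276680512 rot err [ 0.0008 -0.0004  0.0004]
```

The yellow button is fully in, against a hard stop. I back off, shift to green and approach gently.

Request:
drive_tool([
  {"dp": [0,0,-1],"turn": [0,0,0],"gripper": 2.4},
  {"dp": [0,0,-3],"turn": [0,0,0],"gripper": 2.4},
  {"dp": [1,0,-3],"turn": [0,0,0],"gripper": 2.4},
  {"dp": [3.5,0,-3],"turn": [0,0,0],"gripper": 2.4},
  {"dp": [5.6,0,-3],"turn": [0,0,0],"gripper": 2.4},
  {"dp": [5.6,0,-3],"turn": [0,0,0],"gripper": 2.4},
  {"dp": [5.6,0,-2],"turn": [0,0,0],"gripper": 2.4},
  {"dp": [5.6,0,-1.2],"turn": [0,0,0],"gripper": 2.4},
  {"dp": [5.6,0,-0.8],"turn": [0,0,0],"gripper": 2.4},
  {"dp": [5.6,0,-0.5],"turn": [0,0,0],"gripper": 2.4},
  {"dp": [5.6,0,-0.5],"turn": [0,0,0],"gripper": 2.4},
])

```text
time: 11.25
tcp_pos: [0.577, -0.1266, 0.1108]
ee_rot: [3.141, -0.381, -0.145]
force: [-4.0, 0.9, 3.2]
grip_width: 0.0245
grip_force: 2.0
```

```bash
python3 -c "
from h import *
pose();c=arm.camera('wrist');cv2.imwrite('pics/w6.png',c['img'][:,:,::-1])"
```

```text
t 11.25 ulh [  25.7 -104.8   28.4] F ulh [-2.6  0.3  4.4] w 0.02447065334249019 rot err [0.0005 0.0033 0.0001]
```

View pics/w6.png

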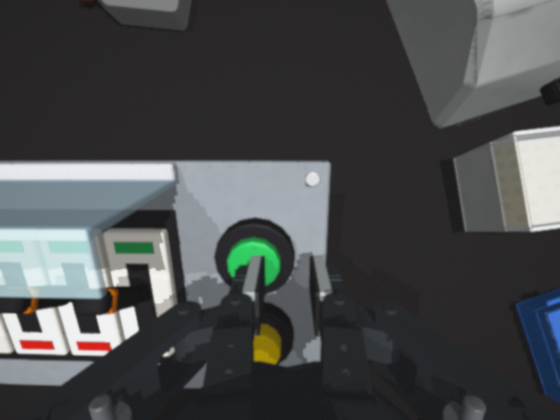

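The left finger is on the green button, at (253,262), and the yellow one is free. I press fully.

Request:
drive_tool([
  {"dp": [0,0,0.15],"turn": [0,0,0],"gripper": 2.4},
  {"dp": [0,0,0.3],"turn": [0,0,0],"gripper": 2.4},
  {"dp": [0,0,0.3],"turn": [0,0,0],"gripper": 2.4},
])

```text
time: 11.6
tcp_pos: [0.5784, -0.1268, 0.1094]
ee_rot: [3.141, -0.383, -0.145]
force: [-14.3, 1.7, 20.2]
grip_width: 0.0243
grip_force: 12.1
```

```bash
python3 -c "
from h import *
pose()"
```

```text
t 11.6 ulh [  26.5 -104.8   26.6] F ulh [-5.8 -0.4 24.1] w 0.024305957169463155 rot err [0.0008 0.0013 0.0003]
```

Request:
drive_tool([
  {"dp": [0,0,0.1],"turn": [0,0,0],"gripper": 2.4},
  {"dp": [0,0,0.1],"turn": [0,0,0],"gripper": 2.4},
  {"dp": [0,0,-1],"turn": [0,0,0],"gripper": 2.4},
  {"dp": [0,0,-4],"turn": [0,0,0],"gripper": 2.4},
  {"dp": [0,0,-8],"turn": [0,0,0],"gripper": 2.4},
  {"dp": [-3,0,-12],"turn": [0,0,0],"gripper": 2.4},
  {"dp": [-5,0,-15],"turn": [0,0,0],"gripper": 2.4},
  {"dp": [-5,0,-15],"turn": [0,0,0],"gripper": 2.4},
  {"dp": [-5,0,-15],"turn": [0,0,0],"gripper": 2.4},
])

```text
time: 12.5
tcp_pos: [0.4781, -0.1125, 0.2305]
ee_rot: [3.14, -0.386, -0.145]
force: [-0.3, 0.2, -0.4]
grip_width: 0.024
grip_force: 0.0
```

```bash
python3 -c "
from h import *
pose();c=arm.camera('wrist');cv2.imwrite('pics/w7.png',c['img'][:,:,::-1])"
```

```text
t 12.5 ulh [ -22.1 -105.1  176.8] F ulh [-0.4  0.2 -0.2] w 0.023953741561467082 rot err [ 0.0018 -0.0015 -0.    ]
```

View pics/w7.png

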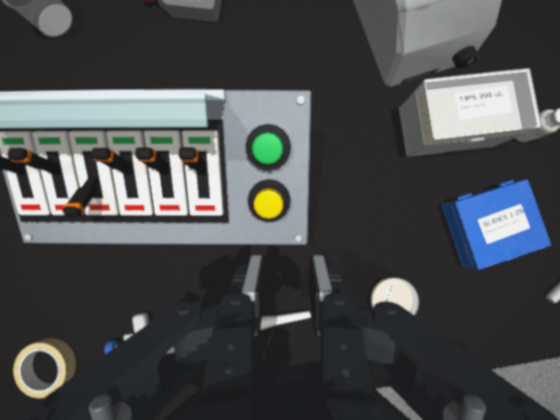

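The last picture shows the two levers on (bands at (147,155) and (190,155)), the off lever still off, both buttons out, and the bench items in place.

```bash
python3 -c "
from h import *
print(arm.close_job())"
```

```text
the job is handed in; nothing more can be done
None
```

The job is handed in: both tripped levers went fully off together and then fully on, yellow and then green were pressed fully in and sprang back, and the other levers, hood and bench items look undisturbed in the last wrist image, with about 12.5 s used (peak measured force about 63 N, at the fingertip on yellow).

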